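# Level the wooden rounds and snap the clip cover on

### The job

Spread the heap of wooden rounds in the sorting case out so that all six lie in one layer on its floor, none on top of another. Then set the clip cover on the case by its orange handle and press it down until both orange catches snap over its edges and it sits flat and fully home on the case. Keep pressing: the job finishes with the robot still pushing the cover down firmly, not letting up, and everything else on the table left where it stands.

Things in the scene. Friction and masses are not known exactly. Their poses are not given: they have to be found in the camera images.
- case: Open wooden sorting case, fixed to the table: outer 236 (x) x 146 (y) mm, inner 220 x 130 mm, floor 8 mm thick, wall tops 44 mm above the table. Origin: centre of its underside, z up. Grey guide ears on both long (+y, -y) sides at x = +-70 mm stand 2.5 mm clear of the seated cover, flared outward above, top about 61 mm above the table.
- case_seat (a point): Centre of the case's mouth, level with the wall tops; the cover's underside centre comes here when it is home.
- case_heap (a point): Point on the case's floor under the heap, 52 mm from its middle toward its -x end (nearer the robot). At the start four rounds stand there in a 2 x 2 cluster on the floor (case x about -70 and -34 mm, y +-18 mm), two more on top (x about -52, y +-18 mm); the +x half is empty.
- cover: Loose clip cover (110 to 180 g) lying flat beside the case: white rim, clear pane, 234 (x) x 144 (y) x 6 mm, same after a half turn. Origin: centre of its underside. Set on the case, it first rests on the catch noses (underside about 59 mm above the table); pressing takes up to 11 N (8 to 16) over 4 mm, then the force falls, to almost nothing 6 mm lower as the catches click back; then it lands on the wall tops (44 mm).
- cover_handle (a point): Middle of the top of the cover's orange handle bar: 70 mm long (along the cover's x), 14 mm wide (y), rising 34 mm from the rim's upper face, its top 40 mm above the cover's underside. Grip it across its width.
- catch_near (a joint): Orange sprung catch on the case's short -x side, 34 mm wide, top 70 mm above the table; its wedge nose (ridge 55 mm above the table) reaches 4 mm over the seated cover's edge. Value: outward travel in m, 0 = sprung back, about 0.004 while the cover's edge forces it out; 1200 N/m.
- catch_far (a joint): The same for the catch on the case's short +x side.
- round1_mid (a point): Middle of a dark wood-coloured turned wooden round (a cylinder 32 mm in diameter, 24 mm high, 22 g, loose). Lying flat on the case's floor its middle is 20 mm above the table, in the upper layer 44 mm.
- round2_mid (a point): Middle of a blue-coloured turned wooden round (a cylinder 32 mm in diameter, 24 mm high, 22 g, loose). Lying flat on the case's floor its middle is 20 mm above the table, in the upper layer 44 mm.
- round3_mid (a point): Middle of a green-coloured turned wooden round (a cylinder 32 mm in diameter, 24 mm high, 22 g, loose). Lying flat on the case's floor its middle is 20 mm above the table, in the upper layer 44 mm.
- round4_mid (a point): Middle of a mid-brown wood-coloured turned wooden round (a cylinder 32 mm in diameter, 24 mm high, 22 g, loose). Lying flat on the case's floor its middle is 20 mm above the table, in the upper layer 44 mm.
- round5_mid (a point): Middle of a red-coloured turned wooden round (a cylinder 32 mm in diameter, 24 mm high, 22 g, loose). Lying flat on the case's floor its middle is 20 mm above the table, in the upper layer 44 mm.
- round6_mid (a point): Middle of a yellow-coloured turned wooden round (a cylinder 32 mm in diameter, 24 mm high, 22 g, loose). Lying flat on the case's floor its middle is 20 mm above the table, in the upper layer 44 mm.
- acryl_sage: Bystander, loose, to be left alone: green paint bottle, 36 mm across, 89 mm tall, at the back of the table. Origin: centre of its underside.
- acryl_ochre: Bystander, loose, to be left alone: ochre paint bottle, 35 mm across, 81 mm tall, at the back of the table. Origin: centre of its underside.
- wax_tin_a: Bystander, loose, to be left alone: flat round tin, 82 mm across, 14 mm high, at the right. Origin: centre of its underside.
- acryl_white: Bystander, loose, to be left alone: white paint bottle, 39 mm across, 95 mm tall, at the left. Origin: centre of its underside.
- masking_tape: Bystander, loose, to be left alone: roll of masking tape lying flat, 98 mm across, 25 mm high, at the right. Origin: centre of its underside.

How it is judged:
By the outcome, as a careful person would: the job done as asked, in the order asked, and still so for the second after the job is handed in, while the arm keeps its last pose, push and grip.
It also fails if it takes over 64 s, if anything falls off the work surface, if the arm or the gripper's body presses on something with over 40 N, if the wrist force passes 120 N, or if a joint passes its speed limit or range.

### The arm

A 7-joint arm with a two-finger parallel gripper is mounted at the origin on the work surface; the furniture and walls round the work are solid. World frame = base frame: x ahead of the robot, y to its left, z up, the work surface at z = 0. Lengths are in m, angles in rad, forces in N, time in s.
With the tool pointing down it reaches from about 0.4 to 0.875 m from the base axis. Payload 4.4 kg.
Tool frame: the origin (TCP) lies on the centre line of the jaws, within the pads' length; the fingertips stand 14 mm ahead of it and the grasp point (between the pads) lies 5 mm behind it; z points along the fingers, y is the line along which they close (so a half turn about z gives the same grasp; the last joint's range is limited). The gripper opens to 85 mm and grips with 20 to 120 N. Pads are 22 mm wide; open, the fingers measure 114 mm over their backs; the gripper's body (76 mm by 85 mm) begins 54 mm behind the grasp point. The pads swing forward as they close: fully open they stand 13 mm farther back than shut.
Start: joints at [-1.25, 0.628, 0.038, 1.517, -0.027, 0.996, -0.02], TCP at [0.245, 0.602, 0.245] pointing down, gripper open.
Joint ranges: [-3.06, 3.06], [-0.37, 2.12], [-1.25, 1.32], [0.18, 2.47], [-1.1, 4.24], [0.23, 1.98], [-2.94, 2.94]. Speed limits (rad/s): [2.57, 2.57, 3.14, 3.14, 3.14, 3.14, 3.14].

### API

Orientations are given as a unit quaternion [w, x, y, z].
In Python, from bench import robot, imaging, models gives the robot as it stands.
- The arm moves only by the tool step_arm, never from a script. Its argument "motion" is a list of rows, each a list of 7 numbers: the shift along the tool's x, y, z in mm, then the turn, a rotation vector about the tool's x, y, z in degrees, then the finger opening in mm, from 0 to 85.4. A call has 1 to 20 rows; each row shifts and turns the commanded pose from where the row before left it, along the tool's axes as they then stand; what a row does not reach is not made up. A row lasts 1/10 s, in which the tool goes at most 50 mm and 8.59 degrees, less where a joint would pass 70% of its speed; a pose out of reach is approached as far as the arm can. A call with a gripper value outside its range is refused whole. The fingers move at their own pace and stop on an object; the grip force is fixed at half the most. Time passes only in rows, so rows that do not move let the fingers close. It gives the time, the measured TCP pose, the force, the opening and the grip force at its end, in the units of the state.
- robot.state(): the state, without advancing time (a new reading comes with each control period).
- imaging.read_camera(name): name is "scene" or "top" or "wrist"; returns a dict with "img" (420x560x3 uint8, red, green, blue), "depth" (420x560 float32, m along the optical axis (not along the pixel's ray), 0 where there is no reading), "camera_matrix" (3x3 intrinsics, pixels), "rvec" (rotation vector, rad) and "tvec" (3), from world to camera coordinates, as OpenCV has them. Camera axes: x right, y down, z forward; pixel columns grow to the right and rows downward; lengths in m; the calibration is good to about 2 mm. The wrist camera is an equidistant fisheye: a pixel r from the principal point sees the ray r / f radians off the axis. A picture is of the moment at which its call begins.
- robot.job_done(): hands the job in; it is judged then, once.
Trained networks look in the newest picture that a camera, given by its name, has taken for a name from the list of things; names that differ only in an ending like _2 or _b are one class to them, and where a whole thing is asked for, a point or a joint stands for the part that bears it (a point fixed in the world has none). Each returns a list of dicts, best first, with "score" (0 to 1); they miss things now and then, are a little off and sometimes report something else, mostly with a low value. They report only what shows in the picture. A call takes as long as a camera call.
- models.recognise(camera, label): "uv" ([column, row] in pixels, amid what is visible of it).
- models.outline_of(camera, label): "pixels" (420x560 bool, what is visible of it) and "uv" ([column, row] in pixels, amid what is visible of it).
The state is a dict: "clock": time; "q": joint angles; "qvel": joint speeds; "joint_torque": joint torques, N m; "position": TCP position; "orientation": TCP orientation; "wrist_force": force on the tool from outside, world axes, zero at the start; "wrist_torque": the same for the moment, N m; "gripper_width": finger opening in m; "grip_force": force on a finger pad.
Only numpy, scipy, OpenCV 4.12 (cv2) and the standard library are available. Lean on these libraries where they do the work, as an engineer would, in place of code of your own. Each camera call takes 0.05 s, during which the arm holds its last target. There are 200 camera calls.

## Working session

There is one attempt and no reset: what is moved stays moved. The work goes in short steps, Python scripts to look and compute and a tool call to move; the robot and the scene stay as the last step left them, time stands still between calls to the robot, and variables do not carry over. Pictures are saved under pics/ and viewed, at most 10 in all, crops included, and the job is handed in when it is done.

Besides the shell and the picture viewer there is one more tool, called after "Request:" by a JSON object that holds its "api" and its "payload". step_arm: Moves the arm, as the interface text tells. Its arguments: {"type":"object","properties":{"motion":{"type":"array"}},"required":["motion"]}

```bash
ls; mkdir -p pics
cat > h.py <<'E'
import numpy as np,cv2
from bench import robot,imaging,models
def cam(n,save=None):
    c=imaging.read_camera(n)
    if save: cv2.imwrite('pics/'+save,c['img'][:,:,::-1])
    return c
def cloud(c):
    K=c['camera_matrix'];R=cv2.Rodrigues(np.array(c['rvec'],float))[0];t=np.array(c['tvec'],float).ravel()
    h,w=c['depth'].shape;u,v=np.meshgrid(np.arange(w),np.arange(h));d=c['depth']
    P=np.stack([(u-K[0,2])/K[0,0]*d,(v-K[1,2])/K[1,1]*d,d],-1)
    P[d==0]=np.nan
    return (P-t)@R
E
python3 - <<'E'
from h import *
s=robot.state();print({k:np.round(v,3) for k,v in s.items()})
for n in('top','scene'):
    c=cam(n,n+'1.png');P=cloud(c)
    for l in ['case','cover','cover_handle','catch_near','catch_far','round1_mid','round2_mid','round3_mid','round4_mid','round5_mid','round6_mid','acryl_sage','acryl_ochre','wax_tin_a','acryl_white','masking_tape']:
        r=models.outline_of(n,l)
        for o in r[:2]:
            m=o['pixels'];q=P[m];print(n,l,round(o['score'],2),np.round(o['uv']),m.sum(),np.round(np.nanmedian(q,0),3),np.round(np.nanpercentile(q,2,axis=0),3),np.round(np.nanpercentile(q,98,axis=0),3))
E
```

```text
pics
{'clock': np.float64(0.0), 'q': array([-1.25 ,  0.629,  0.038,  1.518, -0.027,  0.996, -0.02 ]), 'qvel': array([-0.   ,  0.   , -0.002, -0.002,  0.   ,  0.001, -0.001]), 'joint_torque': array([ 0.0000e+00, -5.6339e+01,  1.2260e+00, -1.9345e+01,  1.1000e-02,
        1.1000e-02, -0.0000e+00]), 'position': array([0.245, 0.601, 0.244]), 'orientation': array([-0.   ,  0.192,  0.981, -0.001]), 'wrist_force': array([ 0.463, -0.297, -0.071]), 'wrist_torque': array([ 0.041, -0.037,  0.002]), 'grip_force': np.float64(0.0), 'gripper_width': np.float64(0.085)}
top case 0.63 [208. 224.] 4683 [0.56  0.195 0.009] [ 0.425  0.101 -0.001] [0.673 0.276 0.06 ]
top cover 0.67 [336. 237.] 4230 [ 0.511 -0.165  0.005] [ 0.4   -0.236 -0.001] [ 0.624 -0.097  0.038]
top cover_handle 0.57 [336. 237.] 4199 [ 0.512 -0.165  0.005] [ 0.401 -0.236 -0.001] [ 0.623 -0.097  0.038]
top catch_near 0.33 [336. 237.] 4295 [ 0.511 -0.165  0.005] [ 0.4   -0.237 -0.001] [ 0.624 -0.096  0.038]
top catch_far 0.64 [196. 184.] 45 [0.664 0.217 0.061] [0.659 0.202 0.052] [0.671 0.23  0.073]
top round1_mid 0.71 [337. 236.] 4325 
[... 2556 characters left out ...]
0.58 [209. 194.] 122 [0.491 0.184 0.051] [0.478 0.168 0.017] [0.509 0.239 0.056]
scene acryl_sage 0.77 [308. 197.] 307 [0.724 0.023 0.039] [ 0.714  0.014 -0.653] [1.27  0.641 0.079]
scene acryl_ochre 0.8 [330. 207.] 255 [ 0.74  -0.049  0.041] [ 0.73  -0.057  0.002] [ 0.757 -0.03   0.076]
scene wax_tin_a 0.64 [219. 200.] 111 [0.5   0.149 0.052] [0.488 0.139 0.036] [0.516 0.168 0.057]
scene wax_tin_a 0.58 [321. 359.] 1165 [ 0.449 -0.385  0.008] [ 0.412 -0.423  0.003] [ 0.488 -0.346  0.013]
scene acryl_white 0.51 [176. 155.] 274 [0.502 0.425 0.045] [0.488 0.417 0.003] [0.521 0.442 0.087]
scene masking_tape 0.8 [372. 351.] 1039 [ 0.571 -0.421  0.021] [ 0.53  -0.464 -0.001] [ 0.621 -0.373  0.026]
```

Run:
```python
from h import *
c=cam('top','t2.png');P=cloud(c);im=c['img'].astype(int)
cv2.imwrite('pics/crop.png',cv2.resize(c['img'][140:300,130:410,::-1],None,fx=2.8,fy=2.8,interpolation=cv2.INTER_CUBIC))
x,y,z=P[...,0],P[...,1],P[...,2]
def rect(m,n):
    r=cv2.minAreaRect((P[m][:,:2]*1000).astype(np.float32));print(n,m.sum(),r,np.round(np.nanmedian(P[m],0),4))
reg=(x>.39)&(x<.72)&(y>.08)&(y<.31)
org=(im[...,0]>180)&(im[...,1]>70)&(im[...,1]<150)&(im[...,2]<80)
rect(reg&(z>.040)&(z<.047),'walltop')
rect(reg&(z>.05)&(z<.065),'ears+')
rect(reg&(z>.066)&(z<.075),'catchtop')
for a in('x<.5','x>.6'):rect(reg&(z>.066)&(z<.075)&eval(a),a)
reg2=(x>.38)&(x<.65)&(y>-.26)&(y<-.07)
rect(reg2&(z>.036)&(z<.043),'handle'); rect(reg2&(z>.003)&(z<.01),'cover')
```

```text
walltop 613 ((582.2203369140625, 199.837890625), (306.2245788574219, 153.23719787597656), 14.30565357208252) [0.545  0.1987 0.0432]
ears+ 462 ((578.3743896484375, 196.44656372070312), (311.9411926269531, 169.72164916992188), 13.263075828552246) [0.502  0.1834 0.0563]
catchtop 48 ((593.1826782226562, 183.58352661132812), (317.8848876953125, 137.4351043701172), 26.563812255859375) [0.6641 0.2097 0.0693]
x<.5 19 ((431.2146301269531, 161.26866149902344), (4.116094589233398, 33.36789321899414), 16.39973258972168) [0.4324 0.1586 0.0691]
x>.6 29 ((673.1471557617188, 210.19473266601562), (196.83236694335938, 33.971710205078125), 70.65223693847656) [0.6679 0.2276 0.0698]
handle 101 ((512.3928833007812, -165.90423583984375), (13.886052131652832, 66.34126281738281), 85.91865539550781) [ 0.5096 -0.166   0.0394]
cover 3157 ((514.9869384765625, -165.01524353027344), (269.9466247558594, 189.96530151367188), 0.0001813880808185786) [ 0.5127 -0.1645  0.0055]
```

View pics/crop.png

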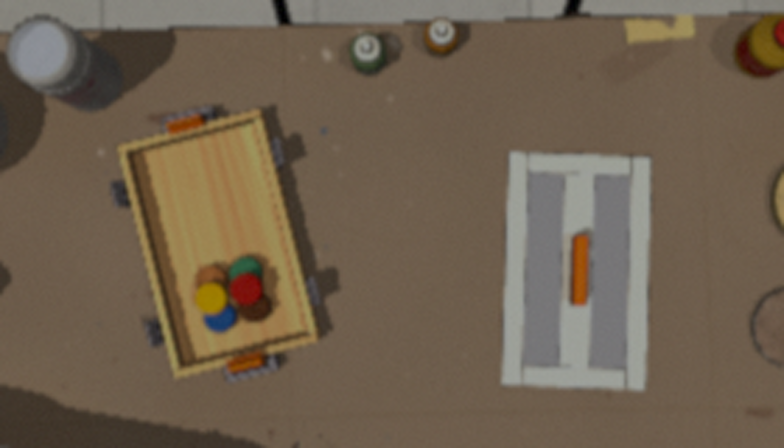

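```bash
cat >> h.py <<'E'
from scipy.optimize import differential_evolution as DE
def ringfit(pts,L,W,l,w,p0,rng=(15,15,8),hand=None):
    # pts mm; rim between outer LxW and inner lxw ; maximise inliers (soft)
    def f(p):
        a=np.radians(p[2]);d=pts-p[:2];q=np.abs(np.stack([d[:,0]*np.cos(a)+d[:,1]*np.sin(a),-d[:,0]*np.sin(a)+d[:,1]*np.cos(a)],1))
        out=np.maximum(q-[L/2,W/2],0).max(1);inn=np.minimum.reduce([l/2-q[:,0],w/2-q[:,1]]);e=np.maximum(out,np.maximum(inn,0))
        return np.minimum(e,6.).mean()+1e-3*0
    r=DE(f,[(a-b,a+b) for a,b in zip(p0,rng)],seed=1,tol=1e-8,maxiter=300);return np.round(r.x,2),round(r.fun,3)
E
python3 - <<'E'
from h import *
for n in('top','scene'):
    c=cam(n,n+'3.png');P=cloud(c);im=c['img'].astype(int)
    x,y,z=P[...,0],P[...,1],P[...,2]
    m=(x>.39)&(x<.71)&(y>.08)&(y<.31)&(z>.0405)&(z<.0465)
    print(n,m.sum(),ringfit(P[m][:,:2]*1000,236,146,220,130,(549,189,13.5)))
    m=(x>.39)&(x<.71)&(y>.08)&(y<.31)&(z>.036)&(z<.0475)
    print(n,m.sum(),ringfit(P[m][:,:2]*1000,236,146,220,130,(549,189,13.5)))
    o=(im[...,0]>140)&(im[...,0]>1.8*im[...,1])&(im[...,0]>3*im[...,2])
    h=(x>.44)&(x<.58)&(y>-.2)&(y<-.13)&(z>.033)&(z<.045)
    print('handle',h.sum(),cv2.minAreaRect((P[h][:,:2]*1000).astype(np.float32)),P[h].mean(0))
    for o in models.outline_of(n,'cover'):
        m=o['pixels']; q=P[m]; q=q[(q[:,2]>.003)&(q[:,2]<.012)&(q[:,1]<0)]
        if len(q)>500: print('cover',cv2.minAreaRect((q[:,:2]*1000).astype(np.float32)))
        w=(x>.37)&(x<.66)&(y>-.27)&(y<-.07)&(im.min(-1)>130)&(z<.015)
    print('white',w.sum(),cv2.minAreaRect((P[w][:,:2]*1000).astype(np.float32)))
cv2.imwrite('pics/both.png',np.vstack([cv2.imread('pics/top3.png'),cv2.imread('pics/scene3.png')])[:, :][::1])
a=cv2.resize(cv2.imread('pics/top3.png'),(400,300));b=cv2.resize(cv2.imread('pics/scene3.png'),(400,300));cv2.imwrite('pics/both.png',np.hstack([a,b]))
E
```

```text
top 559 (array([548.84, 189.47,  13.21]), np.float64(0.146))
top 786 (array([548.85, 189.55,  13.25]), np.float64(0.303))
handle 129 ((513.7996215820312, -165.71670532226562), (13.891210556030273, 68.6633071899414), 86.98783111572266) [ 0.51155569 -0.16569395  0.03907853]
cover ((513.1046752929688, -166.9058380126953), (147.39801025390625, 233.9866943359375), 87.09294891357422)
white 1973 ((512.3792724609375, -166.17550659179688), (142.67822265625, 232.02288818359375), 86.36920928955078)
scene 435 (array([547.15, 183.61,  13.35]), np.float64(1.273))
scene 786 (array([546.95, 183.5 ,  13.34]), np.float64(1.353))
handle 150 ((512.1270141601562, -171.16497802734375), (14.929465293884277, 68.45868682861328), 85.38123321533203) [ 0.5111581  -0.17221823  0.03773665]
white 1973 ((1058.2236328125, 201.01638793945312), (1222.6392822265625, 252.1442108154297), 49.14420700073242)
```

View pics/both.png

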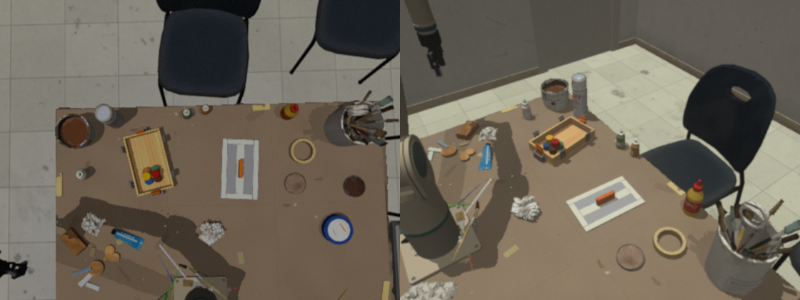

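Request:
{"api": "step_arm", "payload": {"motion": [[0, 0, 0, 0, 0, 7.8, 60], [0, 0, 0, 0, 0, 7.8, 60], [0, 0, 0, 0, 0, 7.8, 60], [0, 0, 0, 0, 0, 7.8, 60], [0, 0, 0, 0, 0, 7.8, 60], [0, 0, 0, 0, 0, 7.8, 60], [0, 0, 0, 0, 0, 7.8, 60]]}}

```text
clock: 2.65
position: [0.2451, 0.6021, 0.2453]
orientation: [-0.0, 0.623, 0.782, 0.0]
wrist_force: [0.2, 0.8, -0.0]
gripper_width: 0.0601
grip_force: 0.0
```

Request:
{"api": "step_arm", "payload": {"motion": [[-35, 10.7, 8, 0, 0, 0, 60], [-35, 10.7, 8, 0, 0, 0, 60], [-35, 10.7, 8, 0, 0, 0, 60], [-35, 10.7, 8, 0, 0, 0, 60], [-35, 10.7, 8, 0, 0, 0, 60], [-35, 10.7, 8, 0, 0, 0, 60], [-35, 10.7, 8, 0, 0, 0, 60], [-35, 10.7, 8, 0, 0, 0, 60], [-35, 10.7, 8, 0, 0, 0, 60], [-35, 10.7, 8, 0, 0, 0, 60], [-35, 10.7, 8, 0, 0, 0, 60], [-35, 10.7, 8, 0, 0, 0, 60], [-35, 10.7, 8, 0, 0, 0, 60], [-35, 10.7, 8, 0, 0, 0, 60], [0, 0, 0, 0, 0, 0, 60], [0, 0, 0, 0, 0, 0, 60]]}}

```text
clock: 4.25
position: [0.5035, 0.1584, 0.1332]
orientation: [-0.0, 0.622, 0.783, -0.0]
wrist_force: [0.3, 1.2, -0.0]
gripper_width: 0.0601
grip_force: 0.0
```

```bash
cat >> h.py <<'E'
from scipy.spatial.transform import Rotation as Ro
def pose():
    s=robot.state();o=s['orientation'];return np.array(s['position'])*1000,Ro.from_quat([o[1],o[2],o[3],o[0]]),s
def to(t,yhead):
    """shift in tool axes (mm) to world target t mm, AFTER turning about tool z so tool y has heading yhead (deg)"""
    p,R,s=pose();y=R.as_matrix()[:,1];h=np.degrees(np.arctan2(y[1],y[0]));turn=-((yhead-h+180)%360-180)
    # target orientation
    a=np.radians(yhead);Y=np.array([np.cos(a),np.sin(a),0]);Z=np.array([0,0,-1.]);X=np.cross(Y,Z);T=Ro.from_matrix(np.stack([X,Y,Z],1))
    rv=np.degrees((R.inv()*T).as_rotvec())
    print('t',round(float(s['clock']),2),'p',np.round(p,1),'rotvec',np.round(rv,2),'shift',np.round(T.inv().apply(np.array(t)-p),1),'F',np.round(s['wrist_force'],1),'w',round(s['gripper_width']*1000,1),'g',round(float(s['grip_force']),1))
def case(x,y,z,C=(548.8,189.5,13.2)):
    a=np.radians(C[2]);return [C[0]+x*np.cos(a)-y*np.sin(a),C[1]+x*np.sin(a)+y*np.cos(a),z]
E
python3 - <<'E'
from h import *
to(case(-52,-18,52),13.2)
c=cam('wrist','w1.png')
E
```

```text
t 4.25 p [503.5 158.4 133.2] rotvec [-0.01 -0.   -0.1 ] shift [ 1.9 -0.8 81.2] F [ 0.3  1.2 -0. ] w 60.1 g 0.0
```

View pics/w1.png

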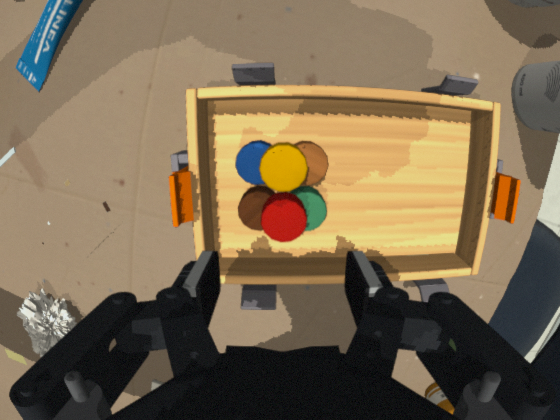

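Request:
{"api": "step_arm", "payload": {"motion": [[0.6, -0.2, 21, 0, 0, 0, 60], [0.6, -0.2, 21, 0, 0, 0, 60], [0.6, -0.2, 21, 0, 0, 0, 60], [0, -0.2, 20, 0, 0, 0, 60], [0, 0, 0, 0, 0, 0, 60], [0, 0, 0, 0, 0, 0, 25], [0, 0, 0, 0, 0, 0, 25], [0, 0, 0, 0, 0, 0, 25], [0, 0, 0, 0, 0, 0, 25], [0, 0, 0, 0, 0, 0, 25], [0, 0, 0, 0, 0, 0, 25]]}}

```text
clock: 5.4
position: [0.5026, 0.1618, 0.0517]
orientation: [0.0, 0.621, 0.784, 0.001]
wrist_force: [-1.1, 1.6, 7.0]
gripper_width: 0.0301
grip_force: 59.4
```

Request:
{"api": "step_arm", "payload": {"motion": [[0, 0, -12, 0, 0, 0, 25], [0, 0, -16, 0, 0, 0, 25], [0, 0, -16, 0, 0, 0, 25], [-2, 15, 0, 0, 0, 0, 25], [-2, 15, 0, 0, 0, 0, 25], [-2, 15, 0, 0, 0, 0, 25], [-2, 15, 0, 0, 0, 0, 25], [-2, 16, 0, 0, 0, 0, 25], [-2, 16, 0, 0, 0, 0, 25], [0, 0, 0, 0, 0, 0, 25]]}}

```text
clock: 6.4
position: [0.5968, 0.1702, 0.0955]
orientation: [0.001, 0.621, 0.784, 0.001]
wrist_force: [-1.1, 0.4, 0.1]
gripper_width: 0.0297
grip_force: 59.3
```

Run:
```python
from h import *
to(case(40,-30,29),13.2)
c=cam('wrist','w2.png')
```

```text
t 6.4 p [596.8 170.2  95.5] rotvec [0.22 0.04 0.  ] shift [-0.2 -2.3 66.5] F [-1.1  0.4  0.1] w 29.7 g 59.3
```

View pics/w2.png

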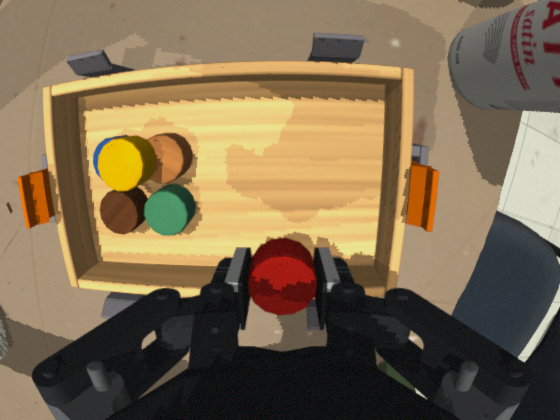

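Request:
{"api": "step_arm", "payload": {"motion": [[0, -0.6, 16, 0, 0, 0, 25], [0, -0.6, 16, 0, 0, 0, 25], [0, -0.6, 16, 0, 0, 0, 25], [0, -0.5, 10, 0, 0, 0, 25], [0, 0, 6, 0, 0, 0, 25], [0, 0, 2, 0, 0, 0, 25], [0, 0, 0, 0, 0, 0, 25]]}}

```text
clock: 7.15
position: [0.5922, 0.1697, 0.0284]
orientation: [0.0, 0.621, 0.784, 0.0]
wrist_force: [-0.2, -0.4, 0.6]
gripper_width: 0.0298
grip_force: 59.3
```

Request:
{"api": "step_arm", "payload": {"motion": [[0, 0, 0, 0, 0, 0, 46], [0, 0, 0, 0, 0, 0, 46], [0, 0, 0, 0, 0, 0, 46], [0, 0, -16, 0, 0, 0, 50], [0, 0, -22, 0, 0, 0, 60], [0, 0, -22, 0, 0, 0, 60], [0, 0, -15, 0, 0, 0, 60], [8, -15, 0, 0, 0, 0, 60], [8, -15, 0, 0, 0, 0, 60], [8, -15, 0, 0, 0, 0, 60], [8, -15, 0, 0, 0, 0, 60], [8, -16, 0, 0, 0, 0, 60], [8, -16, 0, 0, 0, 0, 60], [0, 0, 0, 0, 0, 0, 60], [0, 0, 0, 0, 0, 0, 60]]}}

```text
clock: 8.65
position: [0.4924, 0.1956, 0.104]
orientation: [0.0, 0.621, 0.784, 0.001]
wrist_force: [1.3, 0.3, 0.3]
gripper_width: 0.0601
grip_force: 0.0
```

Run:
```python
from h import *
to(case(-52,18,51),13.2)
```

```text
t 8.65 p [492.4 195.6 104. ] rotvec [ 0.1  -0.01  0.06] shift [-0.9  1.5 53. ] F [1.3 0.3 0.3] w 60.1 g 0.0
```

Request:
{"api": "step_arm", "payload": {"motion": [[-0.5, 0.5, 18, 0, 0, 0, 60], [-0.4, 0.5, 18, 0, 0, 0, 60], [0, 0.5, 15, 0, 0, 0, 60], [0, 0, 0, 0, 0, 0, 60], [0, 0, 0, 0, 0, 0, 25], [0, 0, 0, 0, 0, 0, 25], [0, 0, 0, 0, 0, 0, 25], [0, 0, 0, 0, 0, 0, 25], [0, 0, 0, 0, 0, 0, 25], [0, 0, 0, 0, 0, 0, 25]]}}

```text
clock: 9.65
position: [0.4943, 0.1949, 0.0534]
orientation: [0.001, 0.621, 0.784, 0.001]
wrist_force: [0.1, -0.8, 6.0]
gripper_width: 0.0297
grip_force: 59.5
```

Request:
{"api": "step_arm", "payload": {"motion": [[0, 0, -12, 0, 0, 0, 25], [0, 0, -16, 0, 0, 0, 25], [0, 0, -16, 0, 0, 0, 25], [2, 15, 0, 0, 0, 0, 25], [2, 15, 0, 0, 0, 0, 25], [2, 15, 0, 0, 0, 0, 25], [2, 15, 0, 0, 0, 0, 25], [2, 16, 0, 0, 0, 0, 25], [2, 16, 0, 0, 0, 0, 25], [0, 0, 0, 0, 0, 0, 25]]}}

```text
clock: 10.65
position: [0.5819, 0.2286, 0.0972]
orientation: [0.001, 0.621, 0.784, 0.001]
wrist_force: [-0.1, 0.5, 0.5]
gripper_width: 0.0295
grip_force: 59.3
```

Run:
```python
from h import *
to(case(40,30,29),13.2)
c=cam('wrist','w3.png')
```

```text
t 10.65 p [581.9 228.6  97.2] rotvec [ 0.18 -0.02  0.07] shift [-0.5 -1.1 68.2] F [-0.1  0.5  0.5] w 29.5 g 59.3
```

View pics/w3.png

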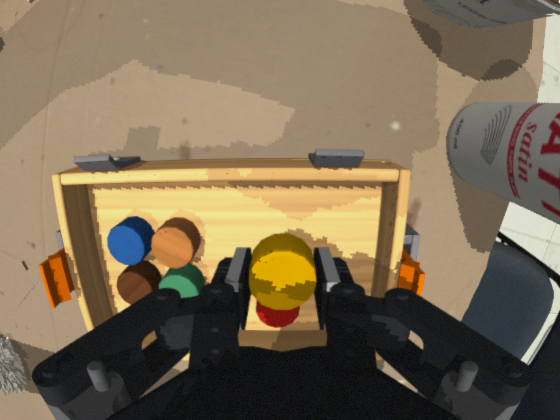

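Request:
{"api": "step_arm", "payload": {"motion": [[0, -0.5, 16, 0, 0, 0, 25], [0, -0.5, 16, 0, 0, 0, 25], [0, 0, 16, 0, 0, 0, 25], [0, 0, 11, 0, 0, 0, 25], [0, 0, 6, 0, 0, 0, 25], [0, 0, 2, 0, 0, 0, 25], [0, 0, 0, 0, 0, 0, 25], [0, 0, 0, 0, 0, 0, 46], [0, 0, 0, 0, 0, 0, 46], [0, 0, 0, 0, 0, 0, 46], [0, 0, -16, 0, 0, 0, 46], [0, 0, -22, 0, 0, 0, 46], [0, 0, -30, 0, 0, 0, 46], [0, 0, -40, 0, 0, 0, 46], [0, 0, -20, 0, 0, 0, 46], [0, 0, 0, 0, 0, 0, 46], [0, 0, 0, 0, 0, 0, 46]]}}

```text
clock: 12.4
position: [0.5791, 0.2276, 0.1584]
orientation: [0.0, 0.621, 0.784, 0.001]
wrist_force: [0.6, -0.4, -0.2]
gripper_width: 0.0458
grip_force: 0.0
```

Request:
{"api": "step_arm", "payload": {"motion": [[0, 0, 0, 0, 0, 8.2, 46], [0, 0, 0, 0, 0, 8.2, 46], [0, 0, 0, 0, 0, 8.2, 46], [0, 0, 0, 0, 0, 8.2, 46], [0, 0, 0, 0, 0, 8.2, 46], [0, 0, 0, 0, 0, 8.2, 46], [0, 0, 0, 0, 0, 8.2, 46], [0, 0, 0, 0, 0, 8.2, 46], [0, 0, 0, 0, 0, 8.2, 46], [0, 0, 0, 0, 0, 8.2, 46], [0, 0, 0, 0, 0, 8.2, 46], [0, 0, 0, 0, 0, 8.2, 46], [0, 0, 0, 0, 0, 8.2, 46], [0, 0, 0, 0, 0, 0, 46]]}}

```text
clock: 13.8
position: [0.578, 0.2272, 0.1558]
orientation: [0.001, 1.0, -0.03, -0.001]
wrist_force: [-0.5, -1.3, -0.9]
gripper_width: 0.0461
grip_force: 0.0
```

Run:
```python
from h import *
c=cam('top','top4.png');P=cloud(c);x,y,z=P.transpose(2,0,1);im=c['img'].astype(int)
m=(x>.39)&(x<.71)&(y>.08)&(y<.31)&(z>.0405)&(z<.0465)
print(m.sum(),ringfit(P[m][:,:2]*1000,236,146,220,130,(549,189,13.5)))
# cover rim: bright pixels
m=(x>.37)&(x<.66)&(y>-.27)&(y<-.07)&(z<.015)&(im.min(-1)>110)
q=P[m][:,:2]*1000
from h import DE
def f(p):
    a=np.radians(p[2]);d=q-p[:2];u=np.abs(np.stack([d[:,0]*np.cos(a)+d[:,1]*np.sin(a),-d[:,0]*np.sin(a)+d[:,1]*np.cos(a)],1))-[117,72]
    # edge residual: 1D histogram overlap -> count points outside minus reward tight box
    return np.maximum(u,0).max(1).clip(0,5).mean()
print(cv2.minAreaRect(q.astype(np.float32)),m.sum())
r=DE(f,[(500,525),(-180,-150),(-8,2)],seed=1,tol=1e-9);print(r.x,r.fun)
to([512,-166,27],-93.5)
```

```text
468 (array([548.79, 189.34,  13.09]), np.float64(0.125))
((511.61260986328125, -166.54136657714844), (144.23158264160156, 235.3143768310547), 86.46503448486328) 4014
[ 511.54377046 -166.17927796   -3.77430871] 0.0007041018421723922
t 13.85 p [578.2 227.2 156. ] rotvec [0.1  0.11 0.31] shift [-42.  396.5 129. ] F [ 1.4 -0.2 -0.3] w 46.2 g 0.0
```

Request:
{"api": "step_arm", "payload": {"motion": [[-3.5, 33, 5, 0, 0, 0.4, 46], [-3.5, 33, 5, 0, 0, 0, 46], [-3.5, 33, 5, 0, 0, 0, 46], [-3.5, 33, 5, 0, 0, 0, 46], [-3.5, 33, 5, 0, 0, 0, 46], [-3.5, 33, 5, 0, 0, 0, 46], [-3.5, 33, 5, 0, 0, 0, 46], [-3.5, 33, 5, 0, 0, 0, 46], [-3.5, 33, 5, 0, 0, 0, 46], [-3.5, 33, 5, 0, 0, 0, 46], [-3.5, 33, 5, 0, 0, 0, 46], [-3.5, 33, 5, 0, 0, 0, 46], [0, 0, 0, 0, 0, 0, 46], [0, 0, 0, 0, 0, 0, 46]]}}

```text
clock: 15.25
position: [0.5108, -0.1656, 0.097]
orientation: [-0.0, 0.999, -0.033, -0.0]
wrist_force: [0.2, 0.6, 0.4]
gripper_width: 0.0463
grip_force: 0.0
```

Run:
```python
from h import *
c=cam('wrist','w4.png')
to([511.7,-166.3,27],-93.6)
```

```text
t 15.3 p [ 511.2 -164.3   97. ] rotvec [-0.08  0.04 -0.06] shift [ 0.6  2.  70. ] F [-0.3  1.  -0. ] w 45.9 g 0.0
```

View pics/w4.png

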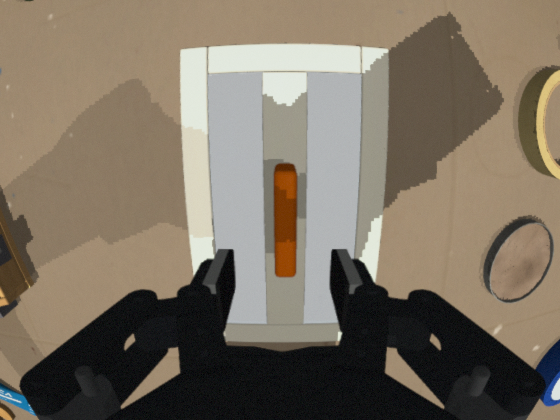

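Request:
{"api": "step_arm", "payload": {"motion": [[0.3, 1, 20, 0, 0, 0, 46], [0.3, 1, 20, 0, 0, 0, 46], [0, 0, 18, 0, 0, 0, 46], [0, 0, 11, 0, 0, 0, 46], [0, 0, 0, 0, 0, 0, 46], [0, 0, 0, 0, 0, 0, 30], [0, 0, 0, 0, 0, 0, 20], [0, 0, 0, 0, 0, 0, 10], [0, 0, 0, 0, 0, 0, 5], [0, 0, 0, 0, 0, 0, 5], [0, 0, 0, 0, 0, 0, 5], [0, 0, 0, 0, 0, 0, 5]]}}

```text
clock: 16.5
position: [0.5125, -0.1672, 0.0293]
orientation: [-0.0, 0.999, -0.033, 0.001]
wrist_force: [-0.8, 0.8, 6.8]
gripper_width: 0.0129
grip_force: 59.9
```

Request:
{"api": "step_arm", "payload": {"motion": [[0, 0, -6, 0, 0, 0, 5], [0, 0, -12, 0, 0, 0, 5], [0, 0, -20, 0, 0, 0, 5], [0, 0, -24, 0, 0, 0, 5], [0, 0, -24, 0, 0, 0, 5], [0, 0, -20, 0, 0, 0, 5], [0, 0, -8, 0, 0, 0, 5], [0, 0, 0, 0, 0, -5.6, 5], [0, 0, 0, 0, 0, -5.6, 5], [0, 0, 0, 0, 0, -5.6, 5], [0, 0, 0, 0, 0, 0, 5], [0, 0, 0, 0, 0, 0, 5]]}}

```text
clock: 17.7
position: [0.5116, -0.167, 0.1422]
orientation: [-0.0, 0.994, 0.112, -0.0]
wrist_force: [0.2, 0.1, -2.4]
gripper_width: 0.0131
grip_force: 58.8
```

Run:
```python
from h import *
to(case(0,0,140),-76.8)
```

```text
t 17.7 p [ 511.6 -167.   142.2] rotvec [-0.02  0.02 -0.3 ] shift [ 117.7 -338.6    2.2] F [ 0.2  0.1 -2.4] w 13.1 g 58.8
```

Request:
{"api": "step_arm", "payload": {"motion": [[5, -14, 0, 0, 0, -0.3, 5], [8.4, -24, 0, 0, 0, 0, 5], [8.4, -24, 0, 0, 0, 0, 5], [8.4, -24, 0, 0, 0, 0, 5], [8.4, -24, 0, 0, 0, 0, 5], [8.4, -24, 0, 0, 0, 0, 5], [8.4, -24, 0, 0, 0, 0, 5], [8.4, -24, 0, 0, 0, 0, 5], [8.4, -24, 0, 0, 0, 0, 5], [8.4, -24, 0, 0, 0, 0, 5], [8.4, -24, 0, 0, 0, 0, 5], [8.4, -24, 0, 0, 0, 0, 5], [8.4, -24, 0, 0, 0, 0, 5], [8.4, -24, 0, 0, 0, 0, 5], [3.5, -12.6, 0, 0, 0, 0, 5], [0, 0, 0, 0, 0, 0, 5], [0, 0, 0, 0, 0, 0, 5]]}}

```text
clock: 19.4
position: [0.5479, 0.1887, 0.1422]
orientation: [0.001, 0.993, 0.116, -0.0]
wrist_force: [0.9, -0.6, -0.7]
gripper_width: 0.0126
grip_force: 58.8
```

Run:
```python
from h import *
to(case(0,0,140),-76.8)
c=cam('top','top5.png');P=cloud(c);x,y,z=P.transpose(2,0,1);im=c['img'].astype(int)
m=(x>.38)&(x<.72)&(y>.06)&(y<.33)&(z>.085)&(z<.13);print(m.sum(),np.nanpercentile(P[m][:,2],[5,50,95]))
m&=(z<.125)
q=P[m][:,:2]*1000;print(cv2.minAreaRect(q.astype(np.float32)))
# plane of cover
k=P[m]*1000;A=np.c_[k[:,0]-549,k[:,1]-189,np.ones(len(k))];s=np.linalg.lstsq(A,k[:,2],rcond=None)[0]
e=abs(A@s-k[:,2]);g=e<3;s=np.linalg.lstsq(A[g],k[g,2],rcond=None)[0];print('plane',s,g.sum())
g=abs(A@s-k[:,2])<4;print(cv2.minAreaRect(q[g].astype(np.float32)))
print(ringfit(q[g],234,144,10,10,(549,189,13.5),(12,12,8)))
cv2.imwrite('pics/c5.png',cv2.resize(c['img'][140:300,130:300,::-1],None,fx=3.5,fy=3.5))
c=cam('wrist','w5.png')
```

```text
t 19.4 p [547.9 188.7 142.2] rotvec [0.06 0.04 0.11] shift [ 1.1 -0.6  2.2] F [ 0.9 -0.6 -0.7] w 12.6 g 58.8
3423 [0.11315597 0.11779842 0.12218421]
((581.98046875, 202.36541748046875), (316.4876403808594, 167.37142944335938), 19.982187271118164)
plane [-4.05866254e-03 -8.34937142e-03  1.17537028e+02] 2490
((580.0662841796875, 201.61843872070312), (312.2524108886719, 167.0982666015625), 19.906818389892578)
(array([548.69, 190.11,  13.4 ]), np.float64(0.031))
```

View pics/c5.png

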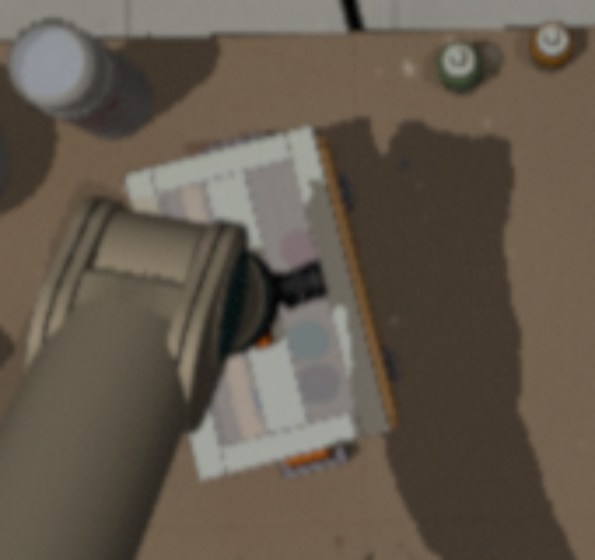

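View pics/w5.png

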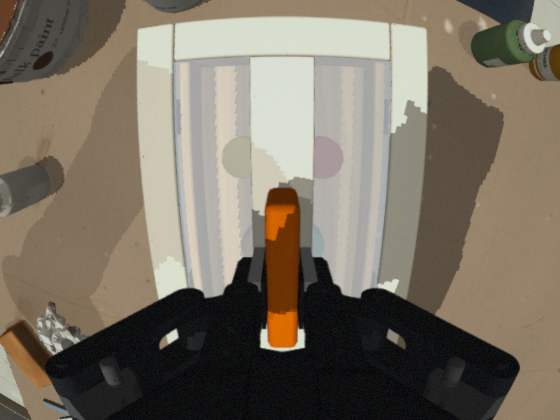

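Run:
```python
from h import *
c=cam('top');P=cloud(c);im=c['img'].astype(int)
def edges(k,C=(548.8,189.4,13.15)):
    a=np.radians(C[2]);d=k[:,:2]-C[:2];u=d[:,0]*np.cos(a)+d[:,1]*np.sin(a);v=-d[:,0]*np.sin(a)+d[:,1]*np.cos(a)
    for n,s,t,lim in(('-x',-u,v,(-65,65,90)),('+x',u,v,(-65,65,90)),('-y',-v,u,(-110,110,55)),('+y',v,u,(-110,110,55))):
        b=[];tt=[]
        for lo in np.arange(lim[0],lim[1],4):
            m=(t>=lo)&(t<lo+4)&(s>lim[2])
            if m.sum()>2: b.append(s[m].max());tt.append(lo+2)
        if len(b)>4:
            p=np.polyfit(tt,b,1);r=abs(np.polyval(p,tt)-b);g=r<np.median(r)*2.5;p=np.polyfit(np.array(tt)[g],np.array(b)[g],1)
            print(n,'edge at0',round(p[1],2),'slope deg',round(np.degrees(np.arctan(p[0])),2),'n',len(b), 'med',round(np.median(b),1),'range',tt[0],tt[-1])
x,y,z=P.transpose(2,0,1)
R=(x>.38)&(x<.72)&(y>.06)&(y<.33)
print('cover');edges(P[R&(z>.112)&(z<.1215)&(im.min(-1)>60)]*1000)
# case from earlier image not stored: approx from live -y wall
print('case');edges(P[R&(z>.040)&(z<.047)]*1000)
to(case(0,0,140),-76.8)
```

```text
cover
-x edge at0 115.77 slope deg 0.15 n 33 med 115.7 range -63 65
+x edge at0 115.89 slope deg -0.36 n 33 med 115.7 range -63 65
-y edge at0 71.34 slope deg -0.16 n 55 med 71.3 range -108 108
+y edge at0 70.14 slope deg 0.05 n 15 med 70.2 range -108 108
case
-y edge at0 72.09 slope deg -0.11 n 33 med 72.2 range -104 104
t 19.55 p [548.3 187.7 142.5] rotvec [ 0.05  0.01 -0.02] shift [ 0.9 -1.7  2.5] F [-0.2 -1.  -1.1] w 13.1 g 58.8
```

Request:
{"api": "step_arm", "payload": {"motion": [[0, -0.6, 10, 0, 0, 0, 5], [0, 0, 14, 0, 0, 0, 5], [0, 0, 12, 0, 0, 0, 5], [0, 0, 8, 0, 0, 0, 5], [0, 0, 4, 0, 0, 0, 5], [0, 0, 2, 0, 0, 0, 5], [0, 0, 0, 0, 0, 0, 5], [0, 0, 0, 0, 0, 0, 5]]}}

```text
clock: 20.35
position: [0.5485, 0.1901, 0.0926]
orientation: [-0.0, 0.993, 0.116, 0.0]
wrist_force: [-0.1, -0.2, -1.1]
gripper_width: 0.0129
grip_force: 58.8
```

Request:
{"api": "step_arm", "payload": {"motion": [[0, 0, 1, 0, 0, 0, 5], [0, 0, 1, 0, 0, 0, 5], [0, 0, 1, 0, 0, 0, 5], [0, 0, 0, 0, 0, 0, 5], [0, 0, 0, 0, 0, 0, 5]]}}

```text
clock: 20.85
position: [0.5482, 0.1901, 0.0893]
orientation: [-0.0, 0.993, 0.116, -0.0]
wrist_force: [-0.1, -0.4, -1.4]
gripper_width: 0.0127
grip_force: 58.8
```

Run:
```python
from h import *
to(case(0,0,90),-76.8)
c=cam('top');P=cloud(c);im=c['img'].astype(int)
x,y,z=P.transpose(2,0,1)
m=(x>.42)&(x<.69)&(y>.09)&(y<.29)&(z>.05)&(z<.078)&(im.min(-1)>60)
k=P[m]*1000;A=np.c_[k[:,0]-549,k[:,1]-189,np.ones(len(k))]
for _ in range(5):
    s=np.linalg.lstsq(A,k[:,2],rcond=None)[0];g=abs(A@s-k[:,2])<3;k=k[g];A=A[g]
print('plane',s,len(k))
```

```text
t 20.85 p [548.2 190.1  89.3] rotvec [-0.    0.    0.14] shift [ 0.5  0.8 -0.7] F [-0.1 -0.4 -1.4] w 12.7 g 58.8
plane [-2.15035026e-03 -1.95258701e-03  6.49686209e+01] 2201
```

Request:
{"api": "step_arm", "payload": {"motion": [[0, 0, 1, 0, 0, 0, 5], [0, 0, 1, 0, 0, 0, 5], [0, 0, 1, 0, 0, 0, 5], [0, 0, 0, 0, 0, 0, 5], [0, 0, 0, 0, 0, 0, 5]]}}

```text
clock: 21.4
position: [0.5486, 0.1901, 0.0867]
orientation: [-0.0, 0.993, 0.116, 0.0]
wrist_force: [-0.2, -0.4, 3.4]
gripper_width: 0.0131
grip_force: 59.6
```

Request:
{"api": "step_arm", "payload": {"motion": [[0, 0, 1, 0, 0, 0, 5], [0, 0, 1, 0, 0, 0, 5], [0, 0, 1, 0, 0, 0, 5], [0, 0, 1, 0, 0, 0, 5], [0, 0, 0, 0, 0, 0, 5], [0, 0, 0, 0, 0, 0, 5]]}}

```text
clock: 22.0
position: [0.5488, 0.1902, 0.0829]
orientation: [-0.0, 0.993, 0.116, 0.001]
wrist_force: [-1.7, -0.1, 5.4]
gripper_width: 0.013
grip_force: 59.9
```

Request:
{"api": "step_arm", "payload": {"motion": [[0, 0, 1, 0, 0, 0, 5], [0, 0, 1, 0, 0, 0, 5], [0, 0, 1, 0, 0, 0, 5], [0, 0, 1, 0, 0, 0, 5], [0, 0, 0, 0, 0, 0, 5], [0, 0, 0, 0, 0, 0, 5]]}}

```text
clock: 22.6
position: [0.5478, 0.19, 0.079]
orientation: [-0.0, 0.993, 0.116, -0.0]
wrist_force: [-3.5, -0.8, 10.9]
gripper_width: 0.0132
grip_force: 60.9
```

Request:
{"api": "step_arm", "payload": {"motion": [[0, 0, 1, 0, 0, 0, 5], [0, 0, 1, 0, 0, 0, 5], [0, 0, 1, 0, 0, 0, 5], [0, 0, 1, 0, 0, 0, 5], [0, 0, 0, 0, 0, 0, 5], [0, 0, 0, 0, 0, 0, 5]]}}

```text
clock: 23.2
position: [0.5478, 0.1901, 0.074]
orientation: [0.0, 0.993, 0.116, -0.001]
wrist_force: [-0.8, -1.2, 4.2]
gripper_width: 0.0128
grip_force: 59.8
```

```bash
cat > pl.py <<'E'
from h import *
to(case(0,0,75),-76.8)
c=cam('top');P=cloud(c);im=c['img'].astype(int)
x,y,z=P.transpose(2,0,1)
m=(x>.42)&(x<.69)&(y>.09)&(y<.29)&(z>.04)&(z<.078)&(im.min(-1)>60)
k=P[m]*1000;A=np.c_[k[:,0]-549,k[:,1]-189,np.ones(len(k))]
for _ in range(8):
    s=np.linalg.lstsq(A,k[:,2],rcond=None)[0];g=abs(A@s-k[:,2])<3;k=k[g];A=A[g]
print('plane',s,len(k))
E
python3 pl.py
```

```text
t 23.2 p [547.8 190.1  74. ] rotvec [-0.01  0.07  0.14] shift [ 0.9  0.8 -1. ] F [-0.8 -1.2  4.2] w 12.8 g 59.8
plane [6.87295628e-03 1.29070025e-03 4.96886895e+01] 2101
```

Request:
{"api": "step_arm", "payload": {"motion": [[0, 0, 1, 0, 0, 0, 5], [0, 0, 1, 0, 0, 0, 5], [0, 0, 1, 0, 0, 0, 5], [0, 0, 0, 0, 0, 0, 5], [0, 0, 0, 0, 0, 0, 5]]}}

```text
clock: 23.75
position: [0.5481, 0.1902, 0.0731]
orientation: [-0.001, 0.993, 0.116, 0.0]
wrist_force: [-5.5, -1.0, 19.5]
gripper_width: 0.013
grip_force: 62.3
```

Request:
{"api": "step_arm", "payload": {"motion": [[0, 0, 1, 0, 0, 0, 5], [0, 0, 1, 0, 0, 0, 5], [0, 0, 0, 0, 0, 0, 5], [0, 0, 0, 0, 0, 0, 5], [0, 0, 0, 0, 0, 0, 5]]}}

```text
clock: 24.25
position: [0.5482, 0.1901, 0.073]
orientation: [-0.001, 0.993, 0.116, 0.0]
wrist_force: [-9.8, -1.3, 36.6]
gripper_width: 0.0131
grip_force: 64.7
```

```bash
python3 pl.py
```

```text
t 24.25 p [548.2 190.1  73. ] rotvec [-0.16 -0.06  0.1 ] shift [ 0.5  0.8 -2. ] F [-9.8 -1.3 36.6] w 13.1 g 64.7
plane [-2.62198809e-03  5.55448755e-04  4.88823642e+01] 2081
```

Request:
{"api": "step_arm", "payload": {"motion": [[0, 0, -0.5, 0, 0, 0, 5], [0, 0, 0, 0, 0, 0, 5], [0, 0, 0, 0, 0, 0, 5]]}}

```text
clock: 24.6
position: [0.5482, 0.1901, 0.073]
orientation: [-0.001, 0.993, 0.116, 0.0]
wrist_force: [-9.0, -1.7, 31.3]
gripper_width: 0.0126
grip_force: 64.0
```

```bash
python3 pl.py
python3 - <<'E'
from h import *
c=cam('top');d=cam('scene')
a=cv2.resize(c['img'][170:300,150:260,::-1],(400,473));b=cv2.resize(d['img'][120:240,170:300,::-1],(400,473))
cv2.imwrite('pics/fin.png',np.hstack([a,b]))
E
```

```text
t 24.6 p [548.2 190.1  73. ] rotvec [-0.14 -0.05  0.11] shift [ 0.5  0.7 -2. ] F [-9.  -1.7 31.3] w 12.6 g 64.0
plane [-1.06554614e-03  2.16723365e-03  4.90418865e+01] 2097
```

View pics/fin.png

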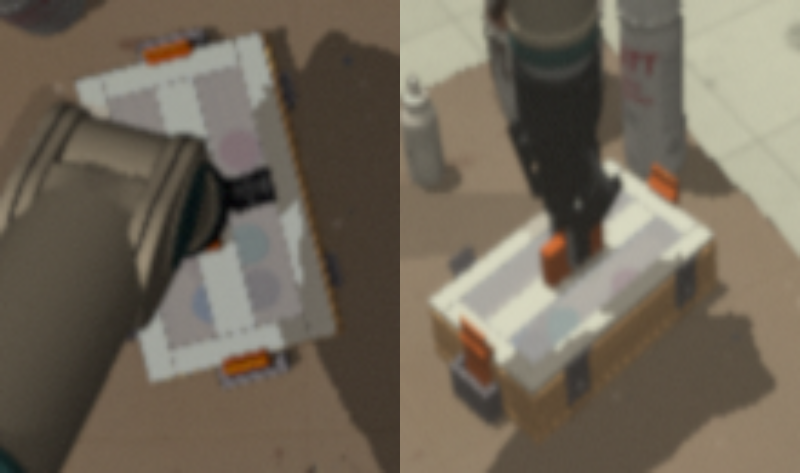

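The picture shows the cover flat on the case. The catches at (168,52) and (247,363) lie over its edges, and the rounds are flat under the pane. The robot is pushing down with about 31 N.

```bash
python3 -c "
from bench import robot
print(robot.job_done())"
```

```text
the job is handed in; nothing more can be done
None
```

The job is handed in: all six rounds lie in one layer, the cover sits flat and home under both catches, and the robot is still pressing it down with about 31 N.

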